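# Shift the instrument cases into the shipping rack in reverse order, catches shut

### The job

Move the four instrument cases from the grey rack into the blue shipping rack in reverse order: the rack is turned end for end when it goes out, so the case at the left end of the grey row must stand at the right end of the blue row, the second from the left second from the right, and so on. Before you lift a case see that its steel catch is snapped shut, and press it flat if it stands open, so that nothing can fall out. Every case ends upright, seated down in its own slot, catch shut, and let go.

Things in the scene. Friction and masses are not known exactly. Their poses are not given: they have to be found in the camera images.
- rack_grey: grey sheet-metal rack, fixed, 142x270x46 mm. Origin: centre of underside, on the table; y along the row, z up. 4 slots centred at x=0, y=-105,-35,35,105 mm; slot floor 10 mm up, 44 mm wide (y) between thin walls flaring out at 36-46 mm height, 135 mm long (x) between 24 mm high end lips. Holds the four cases at the start, in any order.
- rack_blue: blue sheet-metal rack, fixed, 142x270x46 mm. Origin: centre of underside, on the table; y along the row, z up. 4 slots centred at x=0, y=-105,-35,35,105 mm; slot floor 10 mm up, 44 mm wide (y) between thin walls flaring out at 36-46 mm height, 135 mm long (x) between 24 mm high end lips. Empty at the start; stands left or right of the grey rack, nearly in line with it.
- case_red: hard instrument case on edge, red lid half (-y), black half (+y), 120 (x) x 36 (y) x 84 (z) mm, 0.25 kg. Origin: centre of underside; x along its length, z up. Grip across the 36 mm at mid-length, fingertips 25-30 mm below its top; 34 mm free between neighbours. Steel catch on the middle of its top.
- case_yellow: hard instrument case on edge, yellow lid half (-y), black half (+y), 120 (x) x 36 (y) x 84 (z) mm, 0.25 kg. Origin: centre of underside; x along its length, z up. Grip across the 36 mm at mid-length, fingertips 25-30 mm below its top; 34 mm free between neighbours. Steel catch on the middle of its top.
- case_green: hard instrument case on edge, green lid half (-y), black half (+y), 120 (x) x 36 (y) x 84 (z) mm, 0.25 kg. Origin: centre of underside; x along its length, z up. Grip across the 36 mm at mid-length, fingertips 25-30 mm below its top; 34 mm free between neighbours. Steel catch on the middle of its top.
- case_white: hard instrument case on edge, white lid half (-y), black half (+y), 120 (x) x 36 (y) x 84 (z) mm, 0.25 kg. Origin: centre of underside; x along its length, z up. Grip across the 36 mm at mid-length, fingertips 25-30 mm below its top; 34 mm free between neighbours. Steel catch on the middle of its top.
- catch_red (a joint): angle (rad) of the steel catch on the red case: 0 shut and flat, upper face 90 mm above the case's underside; 1.1 wide open; may start open. Plate 28x27 mm hinged along case x at y=+12, z=87 mm; free end towards -y (y=-15 mm shut) rises as it opens. Friction holds it; 2-4 N straight down near y=-6 mm shuts it, with the case standing in its slot.
- catch_yellow (a joint): angle (rad) of the steel catch on the yellow case: 0 shut and flat, upper face 90 mm above the case's underside; 1.1 wide open; may start open. Plate 28x27 mm hinged along case x at y=+12, z=87 mm; free end towards -y (y=-15 mm shut) rises as it opens. Friction holds it; 2-4 N straight down near y=-6 mm shuts it, with the case standing in its slot.
- catch_green (a joint): angle (rad) of the steel catch on the green case: 0 shut and flat, upper face 90 mm above the case's underside; 1.1 wide open; may start open. Plate 28x27 mm hinged along case x at y=+12, z=87 mm; free end towards -y (y=-15 mm shut) rises as it opens. Friction holds it; 2-4 N straight down near y=-6 mm shuts it, with the case standing in its slot.
- catch_white (a joint): angle (rad) of the steel catch on the white case: 0 shut and flat, upper face 90 mm above the case's underside; 1.1 wide open; may start open. Plate 28x27 mm hinged along case x at y=+12, z=87 mm; free end towards -y (y=-15 mm shut) rises as it opens. Friction holds it; 2-4 N straight down near y=-6 mm shuts it, with the case standing in its slot.
Not all that is in view belongs to the job. Leave any orange, pink or purple look-alike of the case_green alone.

How it is judged:
By the outcome, as a careful person would: the job done as asked, in the order asked, and still so for the second after the job is handed in, with the robot touching nothing.
It also fails if it takes over 106 s, if anything falls off the work surface, if the arm or the gripper's body presses on something with over 40 N, if the wrist force passes 120 N, or if a joint passes its speed limit or range.

### The arm

A 6-joint arm with a two-finger parallel gripper is mounted at the origin on a cart in front of the work surface, level with it; the furniture and walls round the work are solid. World frame = base frame: x ahead of the robot, y to its left, z up, the work surface at z = 0. Lengths are in m, angles in rad, forces in N, time in s.
With the tool pointing down it reaches from about 0.225 to 0.875 m from the base axis. Payload 3.4 kg.
Tool frame: the origin (TCP) lies at the very end of the fingers, on their centre line; the grasp point (between the pads) lies 19 mm behind it; z points along the fingers, y is the line along which they close (so a half turn about z gives the same grasp; the last joint's range is limited). The gripper opens to 85 mm and grips with 20 to 120 N. Pads are 22 mm wide; open, the fingers measure 114 mm over their backs; the gripper's body (76 mm by 85 mm) begins 54 mm behind the grasp point. The pads swing forward as they close: fully open they stand 13 mm farther back than shut.
Start: joints at [-1.236, 0.276, 1.505, -0, 1.361, -0.121], TCP at [0.253, -0.516, 0.231] pointing down, gripper open.
Joint ranges: [-2.89, 2.89], [-0.75, 2.08], [0.22, 2.7], [-1.18, 4.32], [0.11, 2.71], [-2.7, 2.7]. Speed limits (rad/s): [2.57, 2.57, 3.14, 3.14, 3.14, 3.14].

### API

Orientations are given as a unit quaternion [w, x, y, z].
In Python, from rig import manip gives the robot as it stands. The module is installed in compiled form; this text tells all that it offers.
- The arm moves only by the tool play_rows, never from a script. Its argument "motion" is a list of rows, each a list of 5 numbers: the shift along the tool's x, y, z in units of 40 mm (1.0 is 40 mm), then the turn about the tool's z in units of 10 degrees (1.0 is 10 degrees), then the finger opening in mm, from 0 to 85.4. A call has 1 to 5 rows; each row is the pose to reach, as a shift and turn from the pose commanded when the call began, along the tool's axes at that moment; what a row does not reach only later rows make up. A row lasts 1/8 s, in which the tool goes at most 62.5 mm and 10.7 degrees, less where a joint would pass 70% of its speed; a pose out of reach is approached as far as the arm can. A call with a gripper value outside its range is refused whole. The fingers move at their own pace and stop on an object; "newtons" is the grip in N (left out, the last holds). Time passes only in rows, so rows that repeat a pose let the fingers close. It gives the time, the measured TCP pose, the force, the opening and the grip force at its end, in the units of the state.
- manip.get_state(): the state, without advancing time (a new reading comes with each control period).
- manip.get_image(name): name is "scene" or "top"; returns a dict with "img" (400x640x3 uint8, red, green, blue), "range_z" (400x640 float32, m along the optical axis (not along the pixel's ray), 0 where there is no reading), "fx", "fy", "cx", "cy" (pixels), "D" ([k1, k2, p1, p2, k3] as OpenCV has them; the pictures are not rectified), "R" (3x3) and "t" (3): a world point X has camera coordinates R X + t. Camera axes: x right, y down, z forward; pixel columns grow to the right and rows downward; lengths in m; the calibration is good to about 2 mm. A picture is of the moment at which its call begins.
- manip.sign_off(): hands the job in; it is judged then, once.
The state is a dict: "clock": time; "qpos": joint angles; "qd": joint speeds; "effort": joint torques, N m; "position": TCP position; "ee_rot": TCP orientation; "contact_force": force on the tool from outside, world axes, zero at the start; "moment": the same for the moment, N m; "width": finger opening in m; "gripper_force": force on a finger pad.
Only numpy, scipy, OpenCV 4.12 (cv2) and the standard library are available. Lean on these libraries where they do the work, as an engineer would, in place of code of your own. Each camera call takes 0.05 s, during which the arm holds its last target. There are 200 camera calls.

## Working session

There is one attempt and no reset: what is moved stays moved. The work goes in short steps, Python scripts to look and compute and a tool call to move; the robot and the scene stay as the last step left them, time stands still between calls to the robot, and variables do not carry over. Pictures are saved under pics/ and viewed, at most 14 in all, crops included, and the job is handed in when it is done.

Besides the shell and the picture viewer there is one more tool, called after "Emit:" in YAML: its name, and indented under it one key for each argument. play_rows: Moves the arm, as the interface text tells. Its arguments: {"type":"object","properties":{"motion":{"type":"array","items":{"type":"array","items":{"type":"number"}}},"newtons":{"type":"number"}},"required":["motion"]}

```bash
mkdir -p pics; cat > h.py <<'E'
import numpy as np, cv2
from rig import manip
def grab(n):
    return manip.get_image(n)
def save(im,f): cv2.imwrite('pics/'+f,im[...,::-1])
def cloud(d):
    h,w=d['range_z'].shape
    K=np.array([[d['fx'],0,d['cx']],[0,d['fy'],d['cy']],[0,0,1]])
    u,v=np.meshgrid(np.arange(w),np.arange(h))
    p=cv2.undistortPoints(np.stack([u,v],-1).reshape(-1,1,2).astype(np.float32),K,np.array(d['D'])).reshape(h,w,2)
    z=d['range_z'][...,None]
    c=np.concatenate([p*z,z],-1)
    X=(c-np.array(d['t']))@np.array(d['R'])
    X[d['range_z']==0]=np.nan
    return X
E
python3 - <<'E'
from h import *
import pickle
D={}
for n in('scene','top'):
    d=grab(n);D[n]=d;save(d['img'],n+'0.png');print(n,np.array(d['R']).round(3).tolist(),np.array(d['t']).round(3),d['fx'],(d['range_z']>0).mean())
pickle.dump(D,open('d0.pkl','wb'));print(manip.get_state())
E
```

```text
scene [[0.541, -0.841, 0.011], [-0.374, -0.252, -0.893], [0.754, 0.479, -0.451]] [-0.283  0.266  0.933] 477.96982834905697 0.97446484375
top [[-0.009, -1.0, -0.029], [-0.993, 0.012, -0.12], [0.121, 0.027, -0.992]] [0.016 0.532 0.927] 371.18635939308035 0.99591796875
{'clock': 0.1, 'qpos': array([-1.23599915e+00,  2.76550308e-01,  1.50603704e+00,  1.73145559e-05,
        1.36069611e+00, -1.20986528e-01]), 'qd': array([ 0.00016985, -0.00213353, -0.00452792, -0.0002571 , -0.00076194,
        0.00013228]), 'effort': array([ 3.88535761e-05, -4.17700732e+01, -2.46404654e+01, -3.71624283e-04,
        5.80159191e-03, -1.40493714e-05]), 'position': array([ 0.25294374, -0.51583966,  0.23050347]), 'ee_rot': array([-8.41474861e-04,  9.74144903e-01,  2.25922538e-01, -8.17884381e-05]), 'contact_force': array([-0.53485775,  0.03478822,  0.66212124]), 'moment': array([-0.01881738,  0.03047106,  0.02660118]), 'gripper_force': 0.0, 'width': 0.08527360930947205}
```

View pics/scene0.png

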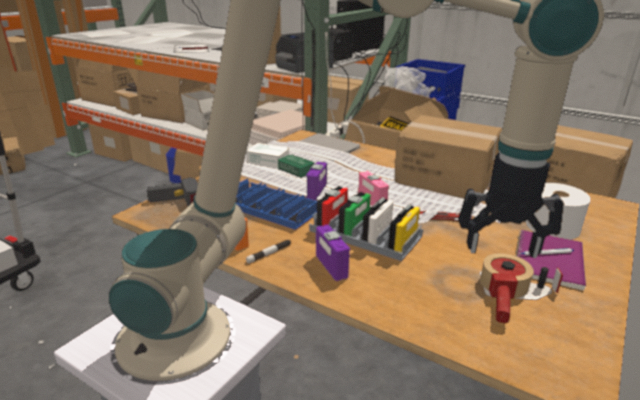

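View pics/top0.png

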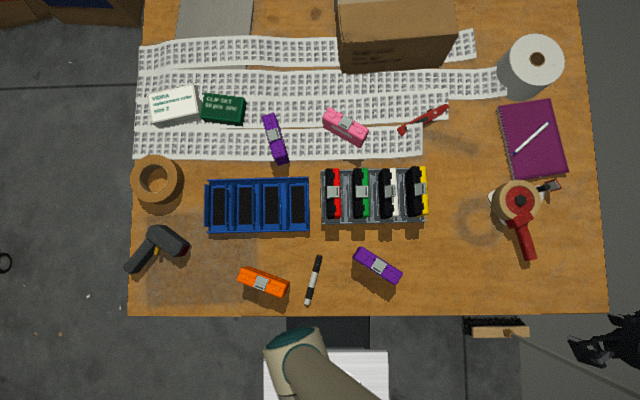

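The scene view shows the four cases in the grey rack at about (370,225) and the empty blue rack at about (275,200). In the top view the row from left to right is red (332,195), green (361,195), white (388,195), yellow (416,193), and the blue rack is at (257,205). The purple (275,138; 377,265), pink (345,126) and orange (262,282) cases are look-alikes to leave alone.

```bash
python3 - <<'E'
from h import *
import pickle
D=pickle.load(open('d0.pkl','rb'))
d=D['top'];X=cloud(d)
c=d['img'][155:240,195:435];c=cv2.resize(c,None,fx=3.3,fy=3.3,interpolation=cv2.INTER_CUBIC)
c2=D['scene']['img'][175:265,300:435];c2=cv2.resize(c2,None,fx=3.3,fy=3.3,interpolation=cv2.INTER_CUBIC)
o=np.zeros((c.shape[0]+c2.shape[0],c.shape[1],3),np.uint8);o[:c.shape[0]]=c;o[c.shape[0]:,:c2.shape[1]]=c2
save(o,'crop0.png')
sub=X[155:240,195:435]; z=sub[...,2]
# racks mask by blue colour
hsv=cv2.cvtColor(d['img'],cv2.COLOR_RGB2HSV)
m=(hsv[...,0]>100)&(hsv[...,0]<125)&(hsv[...,1]>120)
m[:150]=0;m[245:]=0;m[:,:190]=0;m[:,320:]=0
zz=X[...,2]
mm=m&(zz>0.03)
r=cv2.minAreaRect(X[mm][:,:2].astype(np.float32)*1000);print('blue',r,cv2.boxPoints(r).round(1).tolist(),np.nanpercentile(zz[mm],[5,50,95]))
print('table z',np.nanmedian(X[245:255,200:300,2]))
def rep(name,mask,lo,hi):
    q=mask&(zz>lo)&(zz<hi); P=X[q][:,:2].astype(np.float32)*1000
    print(name,q.sum(),cv2.minAreaRect(P),np.percentile(zz[q],[5,50,95]).round(4))
R=np.zeros_like(m);R[155:240,315:435]=1
q=R&(zz>.075)
n,l,s,cc=cv2.connectedComponentsWithStats(q.astype(np.uint8))
for i in range(1,n):
    if s[i,4]>60:
        rep('comp'+str(cc[i].round()),l==i,.075,.2)
q=R&(zz>.02)&(zz<.05);rep('grey',R,.02,.05)
print(np.array2string(zz[195,315:435]*1000,precision=0,max_line_width=200))
E
```

```text
blue ((529.4706420898438, 174.88255310058594), (141.52882385253906, 268.0501708984375), 0.9993802309036255) [[456.3999938964844, 307.70001220703125], [461.1000061035156, 39.599998474121094], [602.5999755859375, 42.099998474121094], [597.9000244140625, 310.1000061035156]] [0.03161513 0.04396669 0.04943313]
table z 0.0017838696149147038
comp[419. 190.] 799 ((552.7348022460938, -233.156494140625), (117.90560150146484, 37.71837615966797), 0.4343527853488922) [0.0836 0.0955 0.1173]
comp[332. 192.] 721 ((550.2678833007812, -22.464717864990234), (119.25773620605469, 36.16090774536133), 1.7780001163482666) [0.0918 0.0959 0.1029]
comp[361. 192.] 744 ((549.8226318359375, -91.23869323730469), (118.24400329589844, 36.18650817871094), 0.5428316593170166) [0.0907 0.0959 0.1027]
comp[389. 192.] 770 ((548.7416381835938, -160.79359436035156), (118.66850280761719, 36.30519104003906), 1.712639331817627) [0.0873 0.0957 0.1167]
grey 1355 ((566.2288818359375, -124.81080627441406), (176.59642028808594, 269.6293029785156), 1.457818627357483) [0.0244 0.0411 0.0487]
[  2.   3.   2.   1.   1.   1.  48.  45.  38.  12.  13.  93. 101. 102. 101. 101. 101. 100. 102. 102. 103. 103. 102. 104.  96.  84.  38.  43.  48.  15.  13.  10.  14.  47.  48.  45.  11.  41.  69.
  93.  95. 100. 101. 102. 102. 103. 100. 101. 101. 102. 104. 103. 103.  93.  42.  47.  50.  10.   9.  11.  14.  48.  45.  11.  36.  55.  67.  82.  94.  94. 100. 105. 107. 108. 111. 112. 113. 117.
 118. 118. 117.  96.  94.  47.  10.  12.  11.  12.  21.  49.  43.  19.  28.  43.  54.  63.  75.  87.  93.  95.  98. 100. 101.  98.  97.  91.  98.  97.  96.  97.  96.  94.  93.   1.   2.   3.   3.
   4.  -1.   0.]
```

View pics/crop0.png

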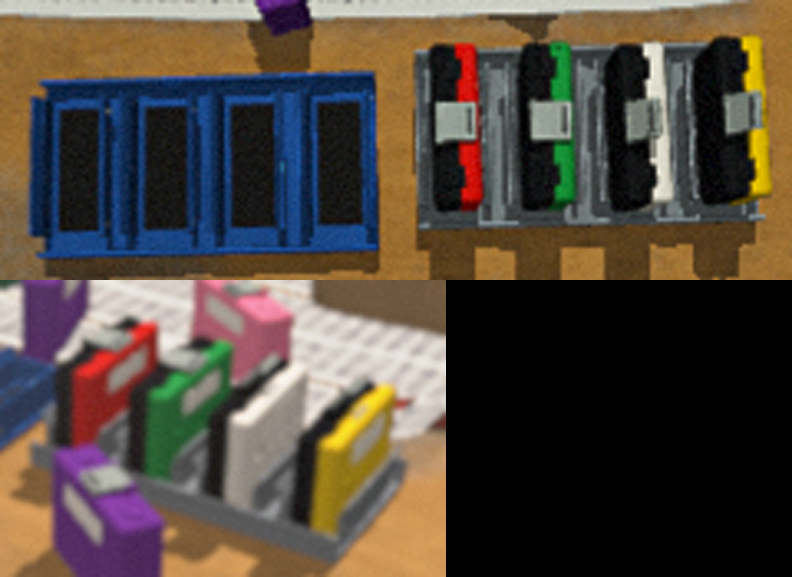

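The crop shows red, green and yellow with a catch that lies flat or nearly so at crop (457,120), (550,120) and (743,112). White's catch at (645,120) looks raised. I'll check the heights over each catch.

```bash
python3 - <<'E'
from h import *
import pickle
D=pickle.load(open('d0.pkl','rb'))
X=cloud(D['top'])
for n,y0,x0 in(('red',-22.5,550),('green',-91.2,550),('white',-160.8,549),('yellow',-231,552)):
    P=X[150:240,315:435].reshape(-1,3)*1000
    for xa,xb in((-11,11),(-55,-25),(25,55)):
        k=(P[:,0]-x0>xa)&(P[:,0]-x0<xb)
        b=[]
        for y in range(-20,21,4):
            s=k&(abs(P[:,1]-y0-y)<2)&(P[:,2]>60)
            b.append(round(float(np.percentile(P[s,2],70)),0) if s.any() else None)
        print(n,xa,b)
    k=(abs(P[:,1]-y0)<22)&(P[:,2]>60)&(P[:,2]<200); 
    for a,b in((-60,0),(0,60)):
        s=k&(P[:,0]-x0>a)&(P[:,0]-x0<b)&(P[:,2]>88)&(abs(P[:,0]-x0)>18);print(np.percentile(P[s,1],[1,99]).round(1),end=' ')
    print()
# rack edges high precision
zz=X[...,2];R=np.zeros(zz.shape,bool);R[155:240,315:432]=1
q=R&(zz>.036)&(zz<.055)
P=X[q]*1000
for y in range(-270,20,6):
    s=abs(P[:,1]-y)<3
    if s.sum()>3: print(y,s.sum(),np.percentile(P[s,0],[2,98]).round(0),end='; ')
E
```

```text
red -11 [86.0, 96.0, 103.0, 103.0, 103.0, 103.0, 102.0, 102.0, 102.0, 94.0, 91.0]
red -55 [None, 96.0, 96.0, 96.0, 97.0, 98.0, 97.0, 97.0, 96.0, 94.0, None]
red 25 [None, 92.0, 96.0, 97.0, 98.0, 98.0, 97.0, 97.0, 97.0, 95.0, 92.0]
[-40.2  -6.1] [-38.8  -4.5] 
green -11 [None, 95.0, 105.0, 102.0, 101.0, 102.0, 103.0, 102.0, 102.0, 95.0, 78.0]
green -55 [91.0, 95.0, 96.0, 97.0, 97.0, 97.0, 97.0, 97.0, 96.0, 93.0, None]
green 25 [None, 96.0, 97.0, 96.0, 96.0, 98.0, 97.0, 97.0, 96.0, 97.0, 91.0]
[-109.7  -73.8] [-107.2  -73. ] 
white -11 [91.0, 96.0, 95.0, 118.0, 119.0, 118.0, 113.0, 109.0, 103.0, 95.0, 87.0]
white -55 [93.0, 96.0, 96.0, 96.0, 97.0, 97.0, 96.0, 97.0, 96.0, 92.0, None]
white 25 [None, 95.0, 97.0, 96.0, 97.0, 98.0, 97.0, 97.0, 97.0, 96.0, 87.0]
[-179.5 -144.2] [-177.3 -141.5] 
yellow -11 [94.0, 94.0, 96.0, 119.0, 120.0, 116.0, 111.0, 105.0, 100.0, 89.0, None]
yellow -55 [94.0, 97.0, 96.0, 97.0, 97.0, 96.0, 97.0, 96.0, 95.0, 84.0, None]
yellow 25 [94.0, 96.0, 97.0, 96.0, 97.0, 98.0, 96.0, 96.0, 97.0, 91.0, None]
[-251.2 -216.1] [-249.7 -214.2] 
-216 73 [497. 605.]; -210 27 [498. 603.]; -204 68 [502. 603.]; -192 41 [498. 594.]; -186 27 [527. 604.]; -144 47 [492. 601.]; -138 54 [500. 604.]; -132 54 [499. 604.]; -120 75 [497. 603.]; -114 47 [498. 601.]; -72 32 [496. 586.]; -66 84 [497. 602.]; -60 22 [545. 596.]; -54 12 [496. 523.]; -48 93 [497. 602.]; -42 30 [513. 601.]; 0 42 [496. 599.]; 6 88 [496. 602.];
```

White (388,190) and yellow (420,189) have their catches open, with tips about 118 mm high. Red and green are shut at about 102 mm. I'll press yellow and white first.

```bash
cat >> h.py <<'E'
from scipy.spatial.transform import Rotation as Ro
def go(x,y,z,yaw):
    "shift (units) in tool axes to world target in mm, yaw deg of tool x"
    s=manip.get_state();q=s['ee_rot'];r=Ro.from_quat([q[1],q[2],q[3],q[0]])
    d=r.inv().apply(np.array([x,y,z])/1000-s['position'])/0.04
    tx=r.as_matrix()[:,0];a=np.degrees(np.arctan2(tx[1],tx[0]))
    print('go',d.round(2),'turn',round((a-yaw)/10,2),'yaw',round(a,2),'pos',(s['position']*1000).round(1),'F',s['contact_force'].round(1),'w',round(s['width']*1000,1),'gf',round(s['gripper_force'],1),'q',s['qpos'].round(2),'t',round(s['clock'],2))
E
python3 -c "
from h import *
go(552,-239,150,1.5)"
```

```text
go [ 9.76 -2.92  2.02] turn 2.46 yaw 26.11 pos [ 252.9 -515.8  230.5] F [-0.5  0.   0.7] w 85.3 gf 0.0 q [-1.24  0.28  1.51  0.    1.36 -0.12] t 0.1
```

Emit:
play_rows:
  motion:
    - [1.4,-0.4,0,0.6,0]
    - [2.8,-0.8,0,1.2,0]
    - [4.2,-1.25,0,1.8,0]
    - [5.6,-1.7,0,2.46,0]
    - [7.0,-2.1,0,2.46,0]
  newtons: 40

```text
clock: 0.72
position: [0.4685, -0.316, 0.231]
ee_rot: [-0.0, 1.0, 0.013, -0.0]
contact_force: [0.3, -1.4, 0.2]
width: 0.0
gripper_force: 0.0
```

```bash
python3 -c "
from h import *
go(552,-239,135,1.5)"
```

```text
go [ 2.14 -1.87  2.4 ] turn -0.0 yaw 1.47 pos [ 468.5 -316.   231. ] F [ 0.3 -1.4  0.2] w 0.0 gf 0.0 q [-0.72  0.26  1.53 -0.    1.35  0.83] t 0.72
```

Emit:
play_rows:
  motion:
    - [1.07,-0.93,0,0,0]
    - [2.14,-1.87,0,0,0]
    - [2.14,-1.87,1.2,0,0]
    - [2.14,-1.87,2.4,0,0]
    - [2.14,-1.87,2.4,0,0]

```text
clock: 1.35
position: [0.5482, -0.2386, 0.1312]
ee_rot: [-0.003, 1.0, 0.013, -0.004]
contact_force: [-0.9, 0.8, 1.0]
width: 0.0002
gripper_force: 0.0
```

```bash
python3 - <<'E'
from h import *
go(552,-239,101,1.5)
a=grab('scene')['img'][175:265,340:460]; b=grab('top')['img'][150:240,370:490]
save(np.hstack([cv2.resize(i,None,fx=3.3,fy=3.3,interpolation=cv2.INTER_CUBIC) for i in(a,b)]),'press.png')
E
```

```text
go [0.1  0.02 0.76] turn 0.0 yaw 1.55 pos [ 548.2 -238.6  131.2] F [-0.9  0.8  1. ] w 0.2 gf 0.0 q [-0.53  0.38  1.6  -0.    1.17  1.02] t 1.35
```

View pics/press.png

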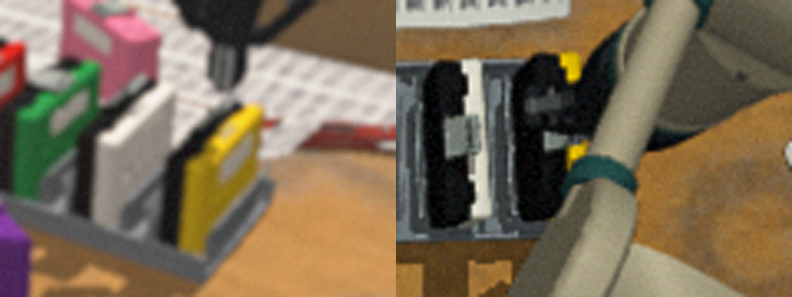

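The left view shows the finger just above yellow's catch. In the right view the catch plate is at (560,140) and the finger at (545,105). I'll check the lateral position with depth.

```bash
python3 - <<'E'
from h import *
go(552,-239,101,1.5)
for n in('top','scene'):
    X=cloud(grab(n)).reshape(-1,3)*1000
    k=(abs(X[:,0]-552)<60)&(abs(X[:,1]+236)<45)
    for lo,hi in((101,125),(127,133),(134,140),(140,148),(148,160)):
        P=X[k&(X[:,2]>lo)&(X[:,2]<hi)]
        if len(P)>3: print(n,lo,len(P),np.percentile(P,[5,50,95],0).round(0).tolist())
E
```

```text
go [ 0.01 -0.05  0.87] turn 0.0 yaw 1.51 pos [ 551.6 -241.   136. ] F [ 0.7 -0.7  1.7] w 0.2 gf 0.0 q [-0.53  0.38  1.59 -0.    1.17  1.02] t 1.45
top 101 58 [[536.0, -237.0, 102.0], [544.0, -227.0, 110.0], [551.0, -219.0, 120.0]]
top 148 6 [[541.0, -240.0, 149.0], [542.0, -236.0, 151.0], [545.0, -231.0, 153.0]]
scene 101 34 [[537.0, -244.0, 102.0], [545.0, -240.0, 115.0], [564.0, -227.0, 118.0]]
scene 134 6 [[543.0, -252.0, 137.0], [545.0, -251.0, 138.0], [552.0, -242.0, 140.0]]
scene 140 29 [[538.0, -257.0, 142.0], [543.0, -249.0, 145.0], [552.0, -235.0, 147.0]]
scene 148 55 [[539.0, -258.0, 149.0], [543.0, -248.0, 154.0], [556.0, -234.0, 160.0]]
```

Emit:
play_rows:
  motion:
    - [0,-0.1,0.2,0,0]
    - [0,-0.1,0.4,0,0]
    - [0,-0.1,0.6,0,0]
    - [0,-0.1,0.75,0,0]
    - [0,-0.1,0.85,0,0]

```text
clock: 2.17
position: [0.5515, -0.238, 0.1021]
ee_rot: [0.001, 1.0, 0.014, 0.001]
contact_force: [-3.6, -4.8, 15.8]
width: 0.0003
gripper_force: 8.2
```

Emit:
play_rows:
  motion:
    - [0,0,0.02,0,0]
    - [0,0,0.02,0,0]

```text
clock: 2.42
position: [0.5515, -0.2384, 0.1022]
ee_rot: [0.002, 1.0, 0.013, 0.001]
contact_force: [-1.4, -2.5, 9.5]
width: 0.0
gripper_force: 4.8
```

```bash
python3 - <<'E'
from h import *
go(552,-237,100,1.5)
E
```

```text
go [ 0.01 -0.04  0.06] turn 0.0 yaw 1.54 pos [ 551.5 -238.4  102.2] F [-1.4 -2.5  9.5] w 0.0 gf 4.8 q [-0.52  0.41  1.64 -0.    1.09  1.02] t 2.42
```

Emit:
play_rows:
  motion:
    - [0,0,-0.5,0,0]
    - [0,0,-1.0,0,0]
    - [0.02,-0.9,-1.0,0,0]
    - [0.02,-1.8,-1.0,0,0]
    - [0.02,-1.8,-1.0,0,0]

```text
clock: 3.05
position: [0.549, -0.1621, 0.14]
ee_rot: [-0.001, 1.0, 0.015, -0.001]
contact_force: [-0.8, 0.1, 0.2]
width: 0.0002
gripper_force: 0.0
```

```bash
python3 - <<'E'
from h import *
for n in('top','scene'):
    X=cloud(grab(n)).reshape(-1,3)*1000
    for nm,y0 in (('yellow',-232.8),('white',-160.6)):
        s=[]
        for y in range(-18,19,4):
            k=(abs(X[:,0]-547)<10)&(abs(X[:,1]-y0-y)<2)&(X[:,2]>70)&(X[:,2]<127)
            s.append(round(float(np.percentile(X[k,2],80))) if k.sum()>1 else None)
        print(n,nm,s)
go(550.5,-166,102,1.5)
E
```

```text
top yellow [96, 102, 103, 103, 102, 102, 102, 103, 98, 94]
top white [96, 94, 117, 120, 119, None, None, None, None, None]
scene yellow [99, 100, 99, 98, 100, 100, 99, 98, None, None]
scene white [93, 106, 117, 115, 93, 103, 95, None, None, None]
go [0.01 0.04 0.96] turn 0.01 yaw 1.57 pos [ 549.9 -164.6  140.2] F [-0.1 -0.8 -0.4] w 0.3 gf 0.0 q [-0.41  0.34  1.65 -0.    1.15  1.13] t 3.15
```

Yellow is shut. Now white.

Emit:
play_rows:
  motion:
    - [0,0,0.3,0,0]
    - [0,0,0.5,0,0]
    - [0,0,0.7,0,0]
    - [0,0,0.85,0,0]
    - [0,0,0.95,0,0]

```text
clock: 3.78
position: [0.5499, -0.1651, 0.1023]
ee_rot: [0.0, 1.0, 0.013, -0.0]
contact_force: [-2.3, -3.6, 13.4]
width: -0.0001
gripper_force: 6.9
```

Emit:
play_rows:
  motion:
    - [0,0,0.03,0,0]
    - [0,0,0.03,0,0]

```text
clock: 4.03
position: [0.55, -0.1655, 0.1024]
ee_rot: [0.001, 1.0, 0.013, 0.0]
contact_force: [-3.1, -2.6, 6.8]
width: -0.0001
gripper_force: 3.5
```

Emit:
play_rows:
  motion:
    - [0,0,-0.6,0,0]
    - [0,0,-1.2,0,0]
    - [0,-0.9,-1.6,0,54]
    - [0,-1.8,-1.6,0,54]
    - [0,-1.8,-1.6,0,54]

```text
clock: 4.65
position: [0.5477, -0.0903, 0.1654]
ee_rot: [-0.001, 1.0, 0.015, 0.0]
contact_force: [-0.7, -0.3, -0.6]
width: 0.0534
gripper_force: 0.0
```

```bash
python3 - <<'E'
from h import *
X=cloud(grab('top')).reshape(-1,3)*1000
for nm,y0 in (('yellow',-232.8),('white',-160.6)):
        s=[]
        for y in range(-18,19,4):
            k=(abs(X[:,0]-547)<10)&(abs(X[:,1]-y0-y)<2)&(X[:,2]>70)&(X[:,2]<127)
            s.append(round(float(np.percentile(X[k,2],80))) if k.sum()>1 else None)
        print(nm,s)
go(550,-22.4,66,1.5)
E
```

```text
yellow [None, None, None, None, None, None, None, None, None, 78]
white [100, 103, 103, 102, 103, 103, 103, 103, 101, 93]
go [ 0.1  -1.73  2.48] turn 0.01 yaw 1.63 pos [548.  -91.7 165.3] F [-1.2  0.3  0.3] w 54.2 gf 0.0 q [-0.29  0.29  1.65  0.    1.2   1.25] t 4.7
```

Both catches are shut. Now grasp red.

Emit:
play_rows:
  motion:
    - [0.05,-0.9,0,0,54]
    - [0.1,-1.75,0,0,54]
    - [0.1,-1.75,0.3,0,54]
    - [0.1,-1.75,0.8,0,54]
    - [0.1,-1.75,1.2,0,54]

```text
clock: 5.32
position: [0.5499, -0.0238, 0.1159]
ee_rot: [0.0, 1.0, 0.013, -0.001]
contact_force: [-0.6, -0.1, -0.2]
width: 0.0542
gripper_force: 0.0
```

```bash
python3 - <<'E'
from h import *
go(550,-22.4,66,1.5)
a=grab('scene')['img'][155:265,290:450]
save(cv2.resize(a,None,fx=4,fy=4,interpolation=cv2.INTER_CUBIC),'grasp1.png')
E
```

```text
go [ 0.   -0.03  1.25] turn -0.0 yaw 1.47 pos [549.9 -23.8 115.9] F [-0.6 -0.1 -0.2] w 54.2 gf 0.0 q [-0.17  0.33  1.73 -0.    1.08  1.38] t 5.33
```

View pics/grasp1.png

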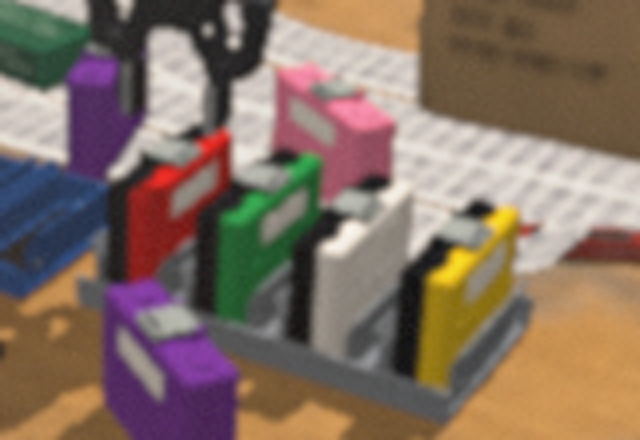

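All four catches lie flat at (170,150), (265,178), (352,203) and (463,232). The open fingers at (130,90) and (215,100) straddle red.

Emit:
play_rows:
  motion:
    - [0,-0.02,0.4,0,54]
    - [0,-0.02,0.8,0,54]
    - [0,-0.02,1.25,0,54]
    - [0,-0.02,1.25,0,30]
    - [0,-0.02,1.25,0,30]
  newtons: 50

```text
clock: 6.0
position: [0.5503, -0.0218, 0.0672]
ee_rot: [0.0, 1.0, 0.013, 0.0]
contact_force: [0.1, -0.4, -2.0]
width: 0.0353
gripper_force: 53.8
```

Emit:
play_rows:
  motion:
    - [0,0,0,0,30]
    - [0,0,0,0,30]
    - [0,0,-0.1,0,30]
    - [0,0,-0.3,0,30]
    - [0,0,-0.6,0,30]

```text
clock: 6.62
position: [0.5501, -0.0218, 0.092]
ee_rot: [0.0, 1.0, 0.013, -0.0]
contact_force: [1.2, 0.2, -1.9]
width: 0.0355
gripper_force: 53.8
```

```bash
python3 - <<'E'
from h import *
go(531,70,180,1.0)
E
```

```text
go [-0.42 -2.31 -2.2 ] turn 0.05 yaw 1.52 pos [550.1 -21.8  92. ] F [ 1.2  0.2 -1.9] w 35.5 gf 53.8 q [-0.17  0.35  1.77 -0.    1.02  1.38] t 6.62
```

Emit:
play_rows:
  motion:
    - [0,0,-0.6,0,30]
    - [0,0,-1.1,0,30]
    - [-0.15,-0.8,-1.1,0.05,30]
    - [-0.3,-1.6,-1.1,0.05,30]
    - [-0.42,-2.31,-1.1,0.05,30]

```text
clock: 7.25
position: [0.5308, 0.0711, 0.1364]
ee_rot: [-0.0, 1.0, 0.009, 0.001]
contact_force: [0.1, 0.1, -1.3]
width: 0.0351
gripper_force: 53.8
```

Emit:
play_rows:
  motion:
    - [0,0,0,0,30]
    - [0,0,0,0,30]

```text
clock: 7.5
position: [0.5313, 0.0698, 0.1359]
ee_rot: [0.0, 1.0, 0.009, 0.001]
contact_force: [0.2, 0.8, -2.1]
width: 0.0351
gripper_force: 54.0
```

```bash
cat >> h.py <<'E'
def chk(n='top',lo=50,hi=(480,620,20,310)):
    "case tops in the blue area: rect, height"
    d=grab(n);X=cloud(d);z=X[...,2]*1000
    q=(z>lo)&(z<130)&(X[...,0]*1000>465)&(X[...,0]*1000<610)&(X[...,1]*1000>15)&(X[...,1]*1000<315)
    k,l,s,c=cv2.connectedComponentsWithStats(q.astype(np.uint8))
    for i in range(1,k):
        if s[i,4]>150:
            m=(l==i);P=X[m]*1000;t=P[P[:,2]>np.percentile(P[:,2],50)-6]
            r=cv2.minAreaRect(t[:,:2].astype(np.float32));print(n,s[i,4],np.round(r[0],1),np.round(r[1],1),round(r[2],2),'z',np.percentile(P[:,2],[50,90]).round(1))
E
python3 - <<'E'
from h import *
go(531.3,70,66,1.0)
save(cv2.resize(grab('top')['img'][140:260,180:340],None,fx=4,fy=4,interpolation=cv2.INTER_CUBIC),'carry1.png')
E
```

```text
go [-0.   -0.01  1.75] turn 0.0 yaw 1.05 pos [531.3  69.8 135.9] F [ 0.2  0.8 -2.1] w 35.1 gf 54.0 q [ 0.    0.29  1.74 -0.    1.11  1.55] t 7.5
```

View pics/carry1.png

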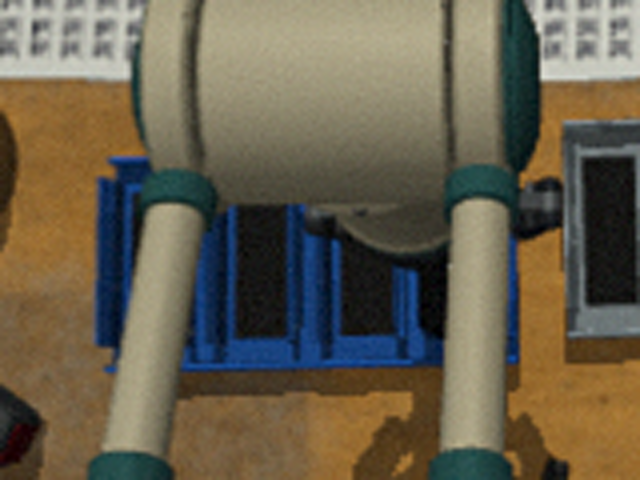

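The arm hides most of it; red is over the right-hand blue slot at about (460,290). Lower it, watching the force.

Emit:
play_rows:
  motion:
    - [0,0,0.5,0,30]
    - [0,0,0.8,0,30]
    - [0,0,1.1,0,30]
    - [0,0,1.35,0,30]
    - [0,0,1.5,0,30]

```text
clock: 8.18
position: [0.5308, 0.07, 0.0746]
ee_rot: [0.0, 1.0, 0.009, -0.0]
contact_force: [0.5, -0.2, -3.0]
width: 0.0352
gripper_force: 53.9
```

Emit:
play_rows:
  motion:
    - [0,0,0.1,0,30]
    - [0,0,0.2,0,30]
    - [0,0,0.2,0,30]

```text
clock: 8.55
position: [0.5308, 0.0702, 0.0672]
ee_rot: [0.0, 1.0, 0.009, -0.0]
contact_force: [0.6, -0.4, -1.9]
width: 0.0355
gripper_force: 53.9
```

```bash
python3 - <<'E'
from h import *
go(531.3,70,67,1.0)
E
```

```text
go [0.01 0.01 0.  ] turn 0.0 yaw 1.02 pos [530.8  70.2  67.2] F [ 0.6 -0.4 -1.9] w 35.5 gf 53.9 q [ 0.    0.36  1.83 -0.    0.95  1.55] t 8.55
```

Emit:
play_rows:
  motion:
    - [0,0,0.03,0,30]
    - [0,0,0.03,0,54]
    - [0,0,0.03,0,54]
    - [0,0,-0.2,0,54]
    - [0,0,-0.8,0,54]

```text
clock: 9.18
position: [0.5301, 0.0701, 0.0993]
ee_rot: [0.0, 1.0, 0.009, -0.001]
contact_force: [0.2, -0.3, -0.3]
width: 0.0539
gripper_force: 0.0
```

```bash
python3 - <<'E'
from h import *
go(550.8,-90.9,67,1.5)
E
```

```text
go [0.45 4.03 0.81] turn -0.05 yaw 1.02 pos [530.1  70.1  99.3] F [ 0.2 -0.3 -0.3] w 53.9 gf 0.0 q [ 0.    0.33  1.79 -0.    1.03  1.55] t 9.18
```

Emit:
play_rows:
  motion:
    - [0,0,-0.7,0,54]
    - [0,0,-1.3,0,54]
    - [0.15,1.35,-1.3,-0.05,54]
    - [0.3,2.7,-1.3,-0.05,54]
    - [0.47,4.03,-1.3,-0.05,54]

```text
clock: 9.8
position: [0.553, -0.0921, 0.1525]
ee_rot: [0.0, 1.0, 0.014, 0.001]
contact_force: [0.3, -0.2, 0.9]
width: 0.0539
gripper_force: 0.0
```

```bash
python3 - <<'E'
from h import *
chk()
go(550.8,-90.9,67,1.5)
E
```

```text
top 773 [532.1  70. ] [118.2  35.5] 1.67 z [ 95.8 101.5]
go [-0.1  -0.24  2.13] turn -0.01 yaw 1.38 pos [554.8 -99.6 152.4] F [ 2.1 -5.   0.6] w 54.1 gf 0.0 q [-0.3   0.31  1.66 -0.01  1.17  1.25] t 9.85
```

Red is seated (top at 95.8 mm, same as in the grey rack). Now green.

Emit:
play_rows:
  motion:
    - [0,0,0,0,54]
    - [0,0,0.5,0,54]
    - [0,0,1.1,0,54]
    - [0,0,1.7,0,54]
    - [0,0,2.1,0,54]

```text
clock: 10.48
position: [0.552, -0.0891, 0.0666]
ee_rot: [-0.0, 1.0, 0.014, -0.0]
contact_force: [-0.3, 1.0, -0.9]
width: 0.0543
gripper_force: 0.0
```

Emit:
play_rows:
  motion:
    - [0,0,0,0,54]
    - [0,0,0,0,30]
    - [0,0,0,0,30]
    - [0,0,0,0,30]
    - [0,0,-0.1,0,30]

```text
clock: 11.1
position: [0.552, -0.0906, 0.0711]
ee_rot: [-0.0, 1.0, 0.013, -0.001]
contact_force: [0.2, -0.5, -3.5]
width: 0.0353
gripper_force: 50.0
```

```bash
python3 - <<'E'
from h import *
go(530.1,139.9,180,1.0)
E
```

```text
go [-0.4  -5.78 -2.72] turn 0.05 yaw 1.51 pos [552.  -90.6  71.1] F [ 0.2 -0.5 -3.5] w 35.3 gf 50.0 q [-0.29  0.39  1.77 -0.    0.98  1.26] t 11.1
```

Emit:
play_rows:
  motion:
    - [0,0,-0.5,0,30]
    - [0,0,-1.1,0,30]
    - [0,0,-1.7,0,30]
    - [0,0,-2.3,0,30]
    - [0,0,-2.8,0,30]

```text
clock: 11.72
position: [0.552, -0.0906, 0.1838]
ee_rot: [-0.0, 1.0, 0.013, -0.001]
contact_force: [0.5, 0.2, -3.9]
width: 0.0353
gripper_force: 50.3
```

Emit:
play_rows:
  motion:
    - [0,-0.8,0,0.05,30]
    - [-0.1,-1.9,0,0.05,30]
    - [-0.2,-3.0,0,0.05,30]
    - [-0.3,-4.1,0,0.05,30]
    - [-0.38,-5.1,0,0.05,30]

```text
clock: 12.35
position: [0.5308, 0.1142, 0.1828]
ee_rot: [0.0, 1.0, 0.009, -0.001]
contact_force: [0.5, 0.6, -3.4]
width: 0.0353
gripper_force: 50.6
```

```bash
python3 - <<'E'
from h import *
go(530.8,139.9,67,1.0)
E
```

```text
go [ 0.02 -0.64  2.89] turn 0.0 yaw 1.02 pos [530.8 114.2 182.8] F [ 0.5  0.6 -3.4] w 35.3 gf 50.6 q [ 0.08  0.26  1.65 -0.    1.23  1.64] t 12.35
```

Emit:
play_rows:
  motion:
    - [0,-0.4,0,0,30]
    - [0,-0.66,0,0,30]
    - [0,-0.66,0.5,0,30]
    - [0,-0.66,1.1,0,30]
    - [0,-0.66,1.5,0,30]

```text
clock: 12.98
position: [0.5312, 0.1382, 0.1221]
ee_rot: [0.0, 1.0, 0.008, -0.001]
contact_force: [-0.4, -0.4, -3.5]
width: 0.0353
gripper_force: 50.7
```

```bash
python3 - <<'E'
from h import *
go(530.8,139.9,67.2,1.0)
E
```

```text
go [-0.01 -0.04  1.37] turn -0.0 yaw 0.96 pos [531.2 138.2 122.1] F [-0.4 -0.4 -3.5] w 35.3 gf 50.7 q [ 0.13  0.32  1.73 -0.    1.09  1.68] t 12.97
```

Emit:
play_rows:
  motion:
    - [0,-0.04,0.3,0,30]
    - [0,-0.04,0.6,0,30]
    - [0,-0.04,0.9,0,30]
    - [0,-0.04,1.15,0,30]
    - [0,-0.04,1.3,0,30]

```text
clock: 13.6
position: [0.5313, 0.1408, 0.0706]
ee_rot: [0.0, 1.0, 0.009, -0.0]
contact_force: [-0.5, 0.3, -2.5]
width: 0.0352
gripper_force: 50.7
```

Emit:
play_rows:
  motion:
    - [0,0,0.06,0,30]
    - [0,0,0.09,0,30]
    - [0,0,0.09,0,30]

```text
clock: 13.98
position: [0.5315, 0.1408, 0.0683]
ee_rot: [0.0, 1.0, 0.009, 0.0]
contact_force: [-2.6, -0.5, 1.0]
width: 0.0351
gripper_force: 51.1
```

```bash
python3 - <<'E'
from h import *
go(530.8,139.9,67.2,1.0)
E
```

```text
go [-0.02  0.02  0.03] turn 0.0 yaw 1.02 pos [531.5 140.8  68.3] F [-2.6 -0.5  1. ] w 35.1 gf 51.1 q [ 0.13  0.38  1.8  -0.    0.97  1.69] t 13.97
```

Emit:
play_rows:
  motion:
    - [0,0,0.02,0,54]
    - [0,0,0.02,0,54]
    - [0,0,-0.3,0,54]
    - [0,0,-1.1,0,54]
    - [0,0,-2.2,0,54]

```text
clock: 14.6
position: [0.531, 0.1408, 0.1565]
ee_rot: [0.0, 1.0, 0.009, -0.001]
contact_force: [0.3, 0.3, -0.1]
width: 0.0538
gripper_force: 0.0
```

```bash
python3 - <<'E'
from h import *
go(552.1,-160.6,67,1.5)
E
```

```text
go [0.4  7.54 2.24] turn -0.05 yaw 1.01 pos [531.  140.8 156.5] F [ 0.3  0.3 -0.1] w 53.8 gf 0.0 q [ 0.13  0.29  1.68 -0.    1.17  1.69] t 14.6
```

Emit:
play_rows:
  motion:
    - [0,1.2,0,-0.05,54]
    - [0.1,2.6,0,-0.05,54]
    - [0.2,4.0,0,-0.05,54]
    - [0.3,5.4,0,-0.05,54]
    - [0.4,6.8,0,-0.05,54]

```text
clock: 15.22
position: [0.5528, -0.1328, 0.1569]
ee_rot: [0.0, 1.0, 0.013, 0.001]
contact_force: [1.0, 0.2, 0.5]
width: 0.0541
gripper_force: 0.0
```

```bash
python3 - <<'E'
from h import *
chk()
go(552.1,-160.6,67,1.5)
E
```

```text
top 836 [529.4 139.8] [120.1  35.1] 0.47 z [ 95.5 101.4]
top 773 [532.1  70.1] [118.1  35.5] 1.82 z [ 95.6 101.5]
go [-0.07  0.48  2.25] turn -0.02 yaw 1.35 pos [ 554.1 -140.7  156.9] F [ 2.6 -5.6  0.1] w 54.1 gf 0.0 q [-0.37  0.32  1.63 -0.01  1.18  1.18] t 15.28
```

Emit:
play_rows:
  motion:
    - [0,0.4,0,0,54]
    - [0,0.73,0,0,54]
    - [0,0.73,0,0,54]
    - [0,0.73,0.6,0,54]
    - [0,0.73,1.2,0,54]

```text
clock: 15.9
position: [0.5533, -0.1587, 0.1076]
ee_rot: [-0.0, 1.0, 0.014, 0.0]
contact_force: [0.7, 0.5, 0.7]
width: 0.0538
gripper_force: 0.0
```

```bash
python3 - <<'E'
from h import *
go(552.1,-160.6,67,1.5)
E
```

```text
go [-0.03  0.05  1.02] turn 0.01 yaw 1.6 pos [ 553.3 -158.7  107.6] F [0.7 0.5 0.7] w 53.8 gf 0.0 q [-0.4   0.37  1.69  0.    1.08  1.14] t 15.9
```

Emit:
play_rows:
  motion:
    - [-0.03,0.02,0.5,0,54]
    - [-0.03,0.02,1.0,0,54]
    - [-0.03,0.02,1.0,0,54]
    - [-0.03,0.02,1.0,0,30]
    - [-0.03,0.02,1.0,0,30]

```text
clock: 16.52
position: [0.5526, -0.1608, 0.0687]
ee_rot: [0.0, 1.0, 0.013, 0.001]
contact_force: [0.4, -0.1, 0.1]
width: 0.0354
gripper_force: 50.2
```

Emit:
play_rows:
  motion:
    - [0,0,0,0,30]
    - [0,0,0,0,30]
    - [0,0,-0.3,0,30]
    - [0,0,-0.8,0,30]
    - [0,0,-1.4,0,30]

```text
clock: 17.15
position: [0.5511, -0.1609, 0.124]
ee_rot: [-0.0, 1.0, 0.013, -0.001]
contact_force: [0.0, 0.1, -2.8]
width: 0.0351
gripper_force: 50.2
```

```bash
python3 - <<'E'
from h import *
go(530.5,209.9,184,1.0)
E
```

```text
go [-0.27 -9.28 -1.5 ] turn 0.05 yaw 1.51 pos [ 551.1 -160.9  124. ] F [ 0.   0.1 -2.8] w 35.1 gf 50.2 q [-0.4   0.35  1.67 -0.    1.12  1.14] t 17.15
```

Emit:
play_rows:
  motion:
    - [0,0,-0.8,0,30]
    - [0,0,-1.5,0,30]
    - [0,-0.9,-1.5,0.05,30]
    - [-0.05,-2.0,-1.5,0.05,30]
    - [-0.1,-3.1,-1.5,0.05,30]

```text
clock: 17.77
position: [0.5441, -0.0362, 0.184]
ee_rot: [0.0, 1.0, 0.008, -0.0]
contact_force: [0.4, -0.3, -1.8]
width: 0.0352
gripper_force: 50.4
```

Emit:
play_rows:
  motion:
    - [0,-1.1,0,0,30]
    - [-0.05,-2.2,0,0,30]
    - [-0.1,-3.3,0,0,30]
    - [-0.15,-4.4,0,0,30]
    - [-0.2,-5.3,0,0,30]

```text
clock: 18.4
position: [0.5323, 0.1762, 0.1839]
ee_rot: [0.0, 1.0, 0.009, -0.0]
contact_force: [-0.3, 0.1, -1.5]
width: 0.035
gripper_force: 50.5
```

Emit:
play_rows:
  motion:
    - [0,-0.4,0,0,30]
    - [0,-0.7,0,0,30]
    - [0,-0.85,0,0,30]
    - [0,-0.85,0,0,30]
    - [0,-0.85,0.3,0,30]

```text
clock: 19.02
position: [0.5332, 0.2082, 0.1721]
ee_rot: [-0.0, 1.0, 0.008, 0.001]
contact_force: [-0.0, -0.0, -1.0]
width: 0.035
gripper_force: 50.6
```

```bash
python3 - <<'E'
from h import *
go(530,209.9,68,1.0)
E
```

```text
go [-0.09 -0.04  2.6 ] turn -0.0 yaw 0.96 pos [533.2 208.2 172.1] F [-0. -0. -1.] w 35.0 gf 50.6 q [ 0.25  0.31  1.61 -0.    1.22  1.81] t 19.02
```

Emit:
play_rows:
  motion:
    - [-0.05,-0.04,0.5,0,30]
    - [-0.05,-0.04,1.0,0,30]
    - [-0.05,-0.04,1.5,0,30]
    - [-0.05,-0.04,1.8,0,30]
    - [-0.05,-0.04,2.1,0,30]

```text
clock: 19.65
position: [0.5303, 0.21, 0.0869]
ee_rot: [0.0, 1.0, 0.009, -0.0]
contact_force: [-0.1, -0.7, -2.6]
width: 0.0352
gripper_force: 50.5
```

Emit:
play_rows:
  motion:
    - [0,0,0.2,0,30]
    - [0,0,0.35,0,30]
    - [0,0,0.45,0,30]
    - [0,0,0.5,0,30]
    - [0,0,0.5,0,30]

```text
clock: 20.27
position: [0.5303, 0.2104, 0.0687]
ee_rot: [0.0, 1.0, 0.009, 0.0]
contact_force: [-0.8, -2.0, 3.4]
width: 0.0352
gripper_force: 51.1
```

```bash
python3 - <<'E'
from h import *
go(530,209.9,68,1.0)
E
```

```text
go [-0.01  0.01  0.02] turn 0.0 yaw 1.02 pos [530.3 210.4  68.7] F [-0.8 -2.   3.4] w 35.2 gf 51.1 q [ 0.26  0.4   1.75 -0.    0.99  1.81] t 20.27
```

Seated; release, go up and head back to yellow.

Emit:
play_rows:
  motion:
    - [0,0,0,0,54]
    - [0,0,0,0,54]
    - [0,0,-0.3,0,54]
    - [0,0,-1.1,0,54]
    - [0,0,-2.2,0,54]

```text
clock: 20.9
position: [0.5297, 0.2102, 0.1563]
ee_rot: [0.0, 1.0, 0.009, -0.001]
contact_force: [1.7, 1.0, 1.1]
width: 0.0539
gripper_force: 0.0
```

Emit:
play_rows:
  motion:
    - [0,1.2,0,0,54]
    - [0.1,2.6,0,0,54]
    - [0.2,4.0,0,0,54]
    - [0.3,5.4,0,-0.05,54]
    - [0.35,6.8,0,-0.05,54]

```text
clock: 21.52
position: [0.5495, -0.0632, 0.1567]
ee_rot: [0.0, 1.0, 0.013, 0.001]
contact_force: [0.4, -0.6, 0.4]
width: 0.0541
gripper_force: 0.0
```

```bash
python3 - <<'E'
from h import *
go(552.8,-232.8,67,1.5)
chk()
E
```

```text
go [-0.04  4.24  2.24] turn 0.0 yaw 1.52 pos [549.5 -63.2 156.7] F [ 0.4 -0.6  0.4] w 54.1 gf 0.0 q [-0.24  0.29  1.67  0.    1.17  1.3 ] t 21.52
top 822 [529.5 139.9] [120.3  35. ] 0.32 z [ 95.4 101.5]
top 660 [532.2  71.1] [117.8  34.7] 0.16 z [ 96.2 101.9]
top 887 [526.7 210.2] [118.5  37. ] 0.72 z [ 95.2 101.5]
```

Emit:
play_rows:
  motion:
    - [0,1.2,0,0,54]
    - [0,2.4,0,0,54]
    - [0,3.5,0,0,54]
    - [0,4.22,0,0,54]
    - [0,4.22,0,0,54]

```text
clock: 22.2
position: [0.5538, -0.2321, 0.1562]
ee_rot: [0.0, 1.0, 0.012, 0.001]
contact_force: [-0.0, 0.5, 0.3]
width: 0.0543
gripper_force: 0.0
```

```bash
python3 - <<'E'
from h import *
d=grab('top');X=cloud(d).reshape(-1,3)*1000
k=(X[:,0]>490)&(X[:,0]<535)&(X[:,1]<-205)&(X[:,1]>-260)&(X[:,2]>88)&(X[:,2]<100)
print(k.sum(),np.percentile(X[k],[1,50,99],0).round(1).tolist())
go(552.8,-232.8,67,1.5)
E
```

```text
62 [[497.9, -231.2, 89.2], [522.9, -219.7, 94.8], [534.8, -215.6, 98.2]]
go [-0.02  0.06  2.23] turn -0.01 yaw 1.41 pos [ 553.6 -230.5  156.1] F [ 0.4  0.4 -0.5] w 53.7 gf 0.0 q [-0.51  0.36  1.57  0.    1.21  1.04] t 22.25
```

Emit:
play_rows:
  motion:
    - [0,0.03,0.5,0,54]
    - [0,0.03,1.1,0,54]
    - [0,0.03,1.7,0,54]
    - [0,0.03,2.2,0,54]
    - [0,0.03,2.2,0,54]

```text
clock: 22.88
position: [0.5525, -0.229, 0.0666]
ee_rot: [-0.001, 1.0, 0.014, -0.002]
contact_force: [0.4, 0.6, -0.5]
width: 0.0539
gripper_force: 0.0
```

Emit:
play_rows:
  motion:
    - [0,0,0,0,30]
    - [0,0,0,0,30]
    - [0,0,0,0,30]
    - [0,0,0,0,30]
    - [0,0,-0.3,0,30]

```text
clock: 23.5
position: [0.5523, -0.2309, 0.079]
ee_rot: [-0.001, 1.0, 0.013, -0.002]
contact_force: [0.1, 0.3, -2.5]
width: 0.0349
gripper_force: 51.8
```

Emit:
play_rows:
  motion:
    - [0,0,-0.5,0,30]
    - [0,0,-1.1,0,30]
    - [0,0,-1.7,0,30]
    - [0,0,-2.3,0,30]
    - [0,0,-2.6,0,30]

```text
clock: 24.12
position: [0.5535, -0.2316, 0.185]
ee_rot: [0.001, 1.0, 0.013, 0.0]
contact_force: [-0.2, -0.0, -2.6]
width: 0.0349
gripper_force: 51.9
```

```bash
python3 - <<'E'
from h import *
go(529,279.9,184,1.0)
E
```

```text
go [-2.80e-01 -1.28e+01  1.00e-02] turn 0.05 yaw 1.51 pos [ 553.5 -231.6  185. ] F [-0.2 -0.  -2.6] w 34.9 gf 51.9 q [-0.51  0.34  1.53 -0.    1.27  1.03] t 24.12
```

Emit:
play_rows:
  motion:
    - [0,-0.8,0,0.05,30]
    - [0,-1.9,0,0.05,30]
    - [-0.05,-3.0,0,0.05,30]
    - [-0.1,-4.1,0,0.05,30]
    - [-0.12,-5.2,0,0.05,30]

```text
clock: 24.75
position: [0.5423, -0.0222, 0.1831]
ee_rot: [-0.0, 1.0, 0.009, -0.001]
contact_force: [0.8, 0.1, -2.5]
width: 0.0353
gripper_force: 51.9
```

Emit:
play_rows:
  motion:
    - [0,-1.1,0,0,30]
    - [-0.05,-2.2,0,0,30]
    - [-0.08,-3.3,0,0,30]
    - [-0.1,-4.4,0,0,30]
    - [-0.12,-5.5,0,0,30]

```text
clock: 25.38
position: [0.5338, 0.1974, 0.183]
ee_rot: [0.0, 1.0, 0.009, -0.001]
contact_force: [0.3, -0.2, -2.8]
width: 0.0353
gripper_force: 51.9
```

Emit:
play_rows:
  motion:
    - [0,-0.9,0,0,30]
    - [0,-1.5,0,0,30]
    - [0,-1.9,0,0,30]
    - [0,-2.0,0,0,30]
    - [0,-2.0,0,0,30]

```text
clock: 26.0
position: [0.5331, 0.2757, 0.1834]
ee_rot: [0.001, 1.0, 0.009, -0.0]
contact_force: [0.2, 0.3, -2.8]
width: 0.0351
gripper_force: 51.9
```

```bash
python3 - <<'E'
from h import *
go(528.5,279.9,69,1.0)
E
```

```text
go [-0.11 -0.11  2.86] turn 0.0 yaw 1.0 pos [533.1 275.7 183.4] F [ 0.2  0.3 -2.8] w 35.1 gf 51.9 q [ 0.36  0.34  1.53 -0.    1.27  1.92] t 26.0
```

Emit:
play_rows:
  motion:
    - [-0.1,-0.1,0.5,0,30]
    - [-0.1,-0.1,1.1,0,30]
    - [-0.1,-0.1,1.7,0,30]
    - [-0.1,-0.1,2.1,0,30]
    - [-0.1,-0.1,2.3,0,30]

```text
clock: 26.62
position: [0.5289, 0.2795, 0.0909]
ee_rot: [0.0, 1.0, 0.008, -0.001]
contact_force: [0.2, -0.5, -2.9]
width: 0.0352
gripper_force: 51.9
```

Emit:
play_rows:
  motion:
    - [0,0,0.2,0,30]
    - [0,0,0.4,0,30]
    - [0,0,0.5,0,30]
    - [0,0,0.56,0,30]
    - [0,0,0.56,0,30]

```text
clock: 27.25
position: [0.5291, 0.2804, 0.0693]
ee_rot: [-0.0, 1.0, 0.009, 0.0]
contact_force: [-0.7, 0.8, -2.8]
width: 0.0355
gripper_force: 51.9
```

```bash
python3 - <<'E'
from h import *
go(528.5,279.9,68,1.0)
E
```

```text
go [-0.02  0.01  0.03] turn 0.0 yaw 1.02 pos [529.1 280.4  69.3] F [-0.7  0.8 -2.8] w 35.5 gf 51.9 q [ 0.37  0.44  1.68 -0.    1.02  1.92] t 27.25
```

Another 2 mm down, then release and withdraw up and aside.

Emit:
play_rows:
  motion:
    - [0,0,0.04,0,30]
    - [0,0,0.06,0,30]
    - [0,0,0.06,0,30]

```text
clock: 27.62
position: [0.5294, 0.2804, 0.0689]
ee_rot: [-0.0, 1.0, 0.009, 0.001]
contact_force: [-3.2, -1.5, 8.3]
width: 0.0351
gripper_force: 52.6
```

Emit:
play_rows:
  motion:
    - [0,0,0,0,54]
    - [0,0,0,0,54]
    - [0,0,-0.3,0,54]
    - [0,0,-1.1,0,54]
    - [0,0,-2.3,0,54]

```text
clock: 28.25
position: [0.5283, 0.28, 0.1591]
ee_rot: [0.001, 1.0, 0.009, -0.001]
contact_force: [-0.4, 0.5, 0.6]
width: 0.0538
gripper_force: 0.0
```

Emit:
play_rows:
  motion:
    - [0,1.2,-1,0,54]
    - [0,2.7,-1,0,54]
    - [0,4.1,-1,0,54]
    - [0,5.5,-1,0,54]
    - [0,6.9,-1,0,54]

```text
clock: 28.88
position: [0.5341, 0.0026, 0.1999]
ee_rot: [0.0, 1.0, 0.009, 0.001]
contact_force: [0.4, 0.7, 0.3]
width: 0.0538
gripper_force: 0.0
```

Emit:
play_rows:
  motion:
    - [0,1.2,0,0,54]
    - [0,2.6,0,0,54]
    - [0,3.8,0,0,54]
    - [0,4.2,0,0,54]
    - [0,4.2,0,0,54]

```text
clock: 29.5
position: [0.537, -0.164, 0.1992]
ee_rot: [-0.0, 1.0, 0.008, 0.0]
contact_force: [-0.9, 0.2, 0.1]
width: 0.0539
gripper_force: 0.0
```

```bash
python3 - <<'E'
from h import *
go(528.5,279.9,68,1.0)
chk()
t=grab('top')['img'][150:245,190:330];s=grab('scene')['img'][150:245,210:350]
save(np.hstack([cv2.resize(i,None,fx=2.85,fy=2.85*1.5,interpolation=cv2.INTER_CUBIC) for i in(t,s)]),'end.png')
X=cloud(grab('top')).reshape(-1,3)*1000
for y0 in (70,140,210,280):
    s=[]
    for y in range(-18,19,4):
        k=(abs(X[:,0]-529)<9)&(abs(X[:,1]-y0-y)<2)&(X[:,2]>70)
        s.append(round(float(np.percentile(X[k,2],80))) if k.sum()>1 else None)
    print(y0,s)
E
```

```text
go [ -0.04 -11.1    3.28] turn -0.01 yaw 0.91 pos [ 537.  -164.   199.2] F [-0.9  0.2  0.1] w 53.9 gf 0.0 q [-0.42  0.28  1.59  0.    1.28  1.13] t 29.5
top 828 [529.2 139.8] [119.8  34.6] 0.39 z [ 95.4 101.5]
top 775 [532.3  70.3] [118.7  35.4] 1.66 z [ 95.6 101.8]
top 892 [529.6 278.4] [119.2  34.9] 0.15 z [ 95.1 101.2]
top 890 [526.7 210.3] [118.1  37.1] 0.65 z [ 95.4 101.2]
70 [93, 102, 103, 103, 104, 102, 102, 102, 102, None]
140 [91, 102, 103, 103, 103, 103, 102, 103, 103, 96]
210 [94, 101, 104, 103, 102, 103, 103, 103, 102, None]
280 [92, 103, 104, 102, 103, 103, 102, 101, None, None]
```

View pics/end.png

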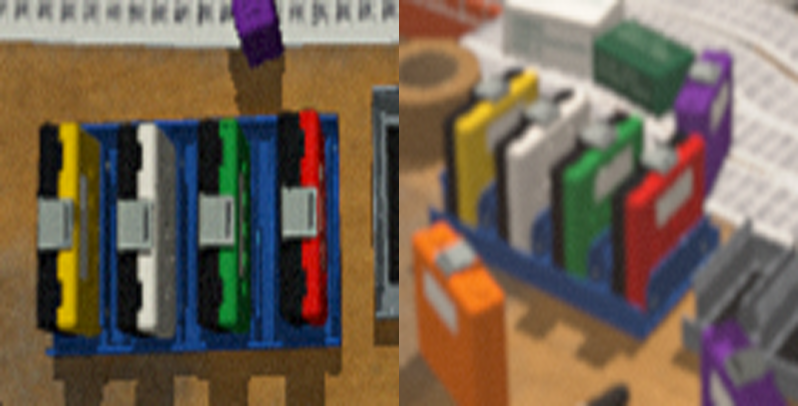

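The blue rack now reads yellow (60,225), white (140,225), green (220,220), red (303,212) from left to right. All four are upright and seated, with catches flat and the look-alikes untouched.

```bash
python3 -c "
from rig import manip
print(manip.sign_off())"
```

```text
the job is handed in; nothing more can be done
None
```

The job is handed in: all four cases stand seated in the blue rack in reverse order (yellow, white, green, red from the left), catches shut and let go, at about 30 s on the robot's clock; the hand-in call gave no verdict.

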